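# Latch the sample box shut

### The arm

A 6-joint arm with a two-finger parallel gripper is mounted at the origin on a cart in front of the work surface, level with it; the furniture and walls round the work are solid. World frame = base frame: x ahead of the robot, y to its left, z up, the work surface at z = 0. Lengths are in m, angles in rad, forces in N, time in s.
With the tool pointing down it reaches from about 0.425 to 0.925 m from the base axis. Payload 12.5 kg.
Tool frame: the origin (TCP) lies on the centre line of the jaws, within the pads' length; the fingertips stand bot.tip_reach ahead of it and the grasp point (between the pads) lies 5 mm behind it (bot.tip_reach is the distance from the TCP to the fingertips, in m); z points along the fingers, y is the line along which they close (so a half turn about z gives the same grasp; the last joint's range is limited). The gripper opens to 85 mm and grips with 20 to 120 N. Pads are 22 mm wide; open, the fingers measure 114 mm over their backs; the gripper's body (76 mm by 85 mm) begins 54 mm behind the grasp point. The pads swing forward as they close: fully open they stand 13 mm farther back than shut.
Start: joints at [-1.417, 0.491, 1.559, -0, 1.092, -0.106], TCP at [0.161, -0.604, 0.245] pointing down, gripper open.
Joint ranges: [-3.1, 3.1], [-0.84, 2.19], [0.05, 2.79], [-1.13, 4.28], [0.06, 2.93], [-2.69, 2.69]. Speed limits (rad/s): [2.22, 2.22, 2.79, 3.14, 3.14, 3.14].

### API

Orientations are given as a 3x3 rotation matrix whose columns are the frame's x, y, z axes.
In Python, from bench import bot, capture, calibration gives the robot as it stands. The module is installed in compiled form; this text tells all that it offers.
- The arm moves only by the shell command python3 -m handwheel 'ROWS' [FORCE]. ROWS is JSON, one flat list of numbers, 5 for each row, row after row: the shift along the tool's x, y, z as a fraction of full scale, then the turn about the tool's z as a fraction of full scale, then the closure, from -1 (fully open) to 1 (shut). In form: [x, y, z, spin, gripper, x, y, z, spin, gripper, ...]. A call has 1 to 8 rows; each row is the pose to reach, as a shift and turn from the pose commanded when the call began, along the tool's axes at that moment; what a row does not reach only later rows make up. Full scale, the value 1, is 0.5 m for a shift and 0.5 rad for a turn. A row lasts 1/10 s, in which the tool goes at most 50 mm and 8.59 degrees, less where a joint would pass 70% of its speed; a pose out of reach is approached as far as the arm can. A call with a number of a shift or a turn outside -1 to 1 is refused whole. A call with a gripper value outside its range is refused whole. The fingers move at their own pace and stop on an object; FORCE is the grip in N (left out, the last holds). Time passes only in rows, so rows that repeat a pose let the fingers close. It gives the time, the measured TCP pose, the force, the opening and the grip force at its end, in the units of the state.
- bot.state(): the state, without advancing time (a new reading comes with each control period).
- capture(name): name is "scene" or "top" or "wrist"; returns (picture, depth): 480x640x3 uint8, blue, green, red; 480x640 float32, m along the optical axis (not along the pixel's ray), 0 where there is no reading.
- calibration(name): a dict with "mtx" (3x3 intrinsics, pixels), "R" (3x3) and "t" (3): a world point X has camera coordinates R X + t; the wrist camera has in their place "T_tool_cam" (4x4, takes a point from camera to tool coordinates, whose origin is the TCP and whose axes are the flange's). Camera axes: x right, y down, z forward; pixel columns grow to the right and rows downward; lengths in m; the calibration is good to about 2 mm. The wrist camera is an equidistant fisheye: a pixel r from the principal point sees the ray r / f radians off the axis. A picture is of the moment at which its call begins: read the wrist's pose just before it. calibration takes no time and is no camera call.
- bot.close_job(): hands the job in; it is judged then, once.
The state is a dict: "t": time; "joint_pos": joint angles; "qd": joint speeds; "tau": joint torques, N m; "position": TCP position; "tcp_rot": TCP orientation; "ft_force": force on the tool from outside, world axes, zero at the start; "ft_torque": the same for the moment, N m; "gripper_width": opening from 0.0 (shut) to 1.0 (fully open); "finger_force": force on a finger pad.
Only numpy, scipy, OpenCV 4.12 (cv2) and the standard library are available. Lean on these libraries where they do the work, as an engineer would, in place of code of your own. Each camera call takes 0.05 s, during which the arm holds its last target. There are 200 camera calls.

### The job

The lid of the wooden box with the steel latch stands slightly open on its springy seal. Take the steel latch loop on the front of the box by its crossbar, swing it up and over, and hook the crossbar into the keeper on the lid; then press the latch lever gently down until it is fully home on its stop, so that it pulls the lid tight, and let go. Do not press the lever hard and do not disturb the things standing around.

Things in the scene. Friction and masses are not known exactly. Their poses are not given: they have to be found in the camera images.
- box: Dark wooden box with a hinged lid, 148 x 194 x 78 mm, fixed to the desk, carrying the steel latch. Origin under its centre; x points from the front (robot side) to the lid hinge at the back, y to its left (along all hinges and the crossbar), z up. The front face lies 73 mm in front of the origin.
- keeper_seat (a point): Where the crossbar's centre lies when hooked: 4 mm over the top of the keeper, an 18 mm wide steel arm on the lid's front edge, 24 mm in front of the box's front face; axes as the box. The trough spans 6 mm each way in x, between a 4 mm thick front lip and a rear step, both 4 mm high. 90 mm over the desk with the lid tight, 95 to 96 mm now; gives about 9 N per mm when pushed down.
- loop_bar (a point): Centre of the crossbar of the steel wire loop. The bar lies along the box's y, is 8 mm thick, and ends in two 13 mm discs, outer faces 42 mm apart; two wire legs, 24 mm apart, join it to the loop's pivot. Take it from above by the outer faces of the discs. It can turn about y in that grip, and the loop stays where it is left (light friction).
- loop_pivot (a point): Pivot of the loop on the lever's short crank; the crossbar swings round it about the box's y at 57 mm. The pivot lies 17 mm from the lever pivot and moves with the lever.
- lever_pivot (a point): Fixed pivot of the lever, axis along the box's y, 50 mm over the desk, 24 mm in front of the box's front face and straight below the keeper seat.
- handle_pad (a point): Point on the upper face of the lever's handle, 46 mm from the lever pivot along it and 2.5 mm over its centre line. The handle is a flat steel bar, reaching 54 mm from the lever pivot towards the robot, 14 mm wide (20 mm at its end), 5 mm thick. The loop's bar passes over its end with little room.
- handle: The handle of the lever itself (origin on the lever pivot); it is what is pressed down.
- lever (a joint): Lever angle, rad: 0 home on its stop (handle 30 deg below level, pointing away from the box), grows as the handle rises; 1.75 upper stop. Friction (0.05 N m) holds it, but once the hooked loop is tight it springs up if let go above about 0.2. Dead centre about 0.07; it does not snap home by itself. Takes 3 to 10 N at the handle's end; over 25 N is too hard.
- box_lid (a joint): Opening of the lid, rad: 0 is tight; now about 0.034, where the seal holds it.
- tin: Bystander: round grey sample tin, 70 mm wide, 48 mm high, standing to the left of the box; origin under its centre.
- weight: Bystander: brass check weight, 32 mm wide, 34 mm high, standing in front of the box to the right; origin under its centre.
- nail_brush: Bystander: small turquoise hand brush with a bow handle, 30 x 85 x 55 mm, in front of the box to the left; origin under its centre.

How it is judged:
On the way:
1. the loop's crossbar is hooked: it lies in the keeper's trough while the lever is still up (value of joint lever above 0.9 rad and z of loop_bar in the frame of keeper_seat between -0.0035 and 0.0035 m and x of loop_bar in the frame of keeper_seat between -0.006 and 0.006 m), for 0.2 s.
At the end, for the whole second after the job is handed in: The crossbar lies in the keeper's trough (within 3.5 mm in height and 6 mm along the arm of its seat), the lever is home (below 0.04 rad) and at rest, and the lid is tight (below 0.01 rad) (value of joint lever below 0.04 rad and value of joint box_lid below 0.01 rad and velocity of joint lever below 0.05 rad/s and z of loop_bar in the frame of keeper_seat between -0.0035 and 0.0035 m and x of loop_bar in the frame of keeper_seat between -0.006 and 0.006 m); the robot touches nothing.
It fails at once if the lever's handle is pressed harder than 25 N (contact force between the fingers and handle above 25 N).
It fails at once if a bystander is moved by more than 20 mm (distance of any of tin, weight, nail_brush from where it was at the start of the episode above 0.02 m).
It also fails if it takes over 48 s, if anything falls off the work surface, if the arm or the gripper's body presses on something with over 40 N, if the wrist force passes 120 N, or if a joint passes its speed limit or range.

## Working session

There is one attempt and no reset: what is moved stays moved. The work goes in short steps, Python scripts to look and compute and a shell command to move; the robot and the scene stay as the last step left them, time stands still between calls to the robot, and variables do not carry over. Pictures are saved under pics/ and viewed, at most 13 in all, crops included, and the job is handed in when it is done.

```bash
mkdir -p pics; python3 - <<'E'
from bench import bot,capture,calibration
import cv2,numpy as np
s=bot.state();print(s['t'],s['position'],np.round(s['tcp_rot'],3),bot.tip_reach,s['gripper_width'])
for n in("scene","top"):
    p,d=capture(n);cv2.imwrite(f"pics/{n}0.png",p);np.save(f"{n}0.npy",d);c=calibration(n);print(n,np.round(c['mtx'],1),np.round(c['R'],3),np.round(c['t'],3))
E
```

```text
0.0 [ 0.16054106 -0.60382746  0.24476319] [[ 0.966  0.257 -0.   ]
 [ 0.257 -0.966  0.001]
 [ 0.    -0.001 -1.   ]] 0.014 1.0005338558979426
scene [[580.1   0.  313.3]
 [  0.  580.1 240.3]
 [  0.    0.    1. ]] [[-0.697 -0.717 -0.005]
 [-0.312  0.309 -0.898]
 [ 0.645 -0.625 -0.439]] [0.488 0.278 0.604]
top [[475.5   0.  323.3]
 [  0.  475.5 236. ]
 [  0.    0.    1. ]] [[-0.001 -1.    -0.003]
 [-0.994  0.001 -0.106]
 [ 0.106  0.003 -0.994]] [0.058 0.652 0.878]
```

View pics/scene0.png

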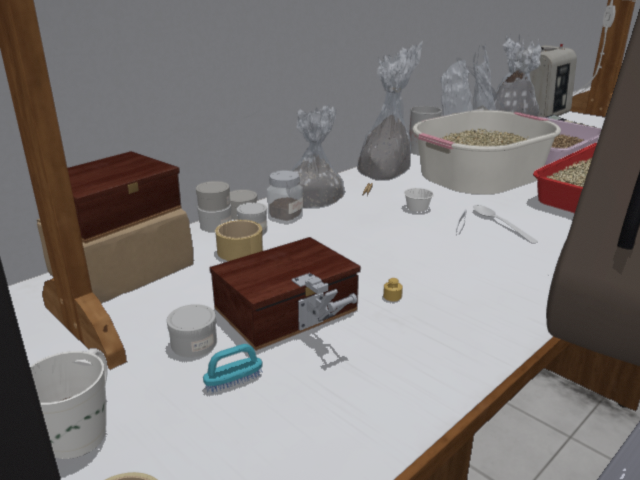

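View pics/top0.png

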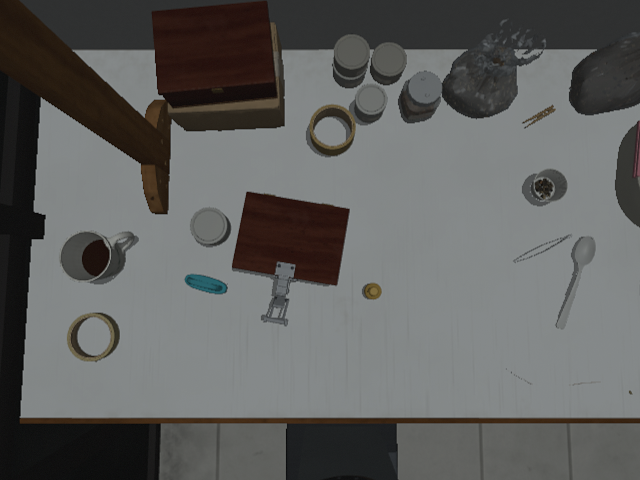

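The scene view shows the latch on the box front at about (325,300). The top view shows the box at (291,238), the keeper at about (285,268) and the loop bar at about (274,321). The tin is at (209,226), the brush at (206,284) and the weight at (372,291). Next I'll enlarge both crops.

```bash
python3 - <<'E'
import cv2,numpy as np
a=cv2.imread('pics/top0.png')[255:335,240:320];b=cv2.imread('pics/scene0.png')[265:345,285:365]
f=lambda i:cv2.resize(i,(400,400),interpolation=cv2.INTER_CUBIC)
cv2.imwrite('pics/crop1.png',np.hstack([cv2.convertScaleAbs(f(a),alpha=1.4),f(b)]))
E
```

```text
(no output)
```

View pics/crop1.png

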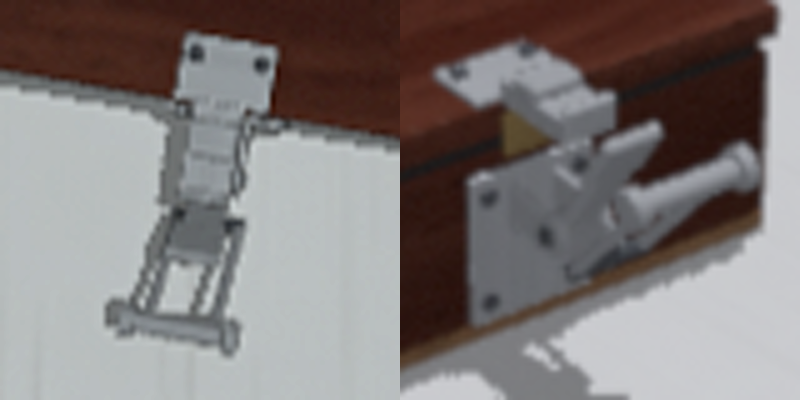

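The crop shows the bar's disc centres in the top view at about (262.8,317.8) and (286.2,322.5), and in the scene view at about (331,306.6) and (353.4,298). The handle stands steeply up and the keeper is above it.

```bash
cat > h.py <<'E'
import numpy as np,cv2
from bench import bot,capture,calibration
def P(n):
    c=calibration(n);return c['mtx']@np.c_[c['R'],c['t']]
def tri(a,b):
    X=cv2.triangulatePoints(P('top'),P('scene'),np.float64(a).reshape(2,1),np.float64(b).reshape(2,1)).ravel();return X[:3]/X[3]
def onz(n,uv,z):
    c=calibration(n);r=c['R'].T@np.linalg.solve(c['mtx'],[uv[0],uv[1],1]);o=-c['R'].T@c['t'];return o+r*(z-o[2])/r[2]
def cloud(n,d):
    c=calibration(n);v,u=np.mgrid[:480,:640];p=np.stack([(u-c['mtx'][0,2])/c['mtx'][0,0]*d,(v-c['mtx'][1,2])/c['mtx'][1,1]*d,d],-1)
    return (p-c['t'])@c['R']
E
python3 - <<'E'
from h import *
np.set_printoptions(precision=4,suppress=True)
L=tri((262.8,317.8),(331,306.6));R=tri((286.2,322.5),(353.4,298));print(L,R,(L+R)/2,np.linalg.norm(L-R),np.degrees(np.arctan2(-(L-R)[0],(L-R)[1])))
# lid from top cloud
for n in('top','scene'):
    W=cloud(n,np.load(n+'0.npy'));z=W[...,2]
    m=(z>.068)&(z<.1)&(W[...,0]>.3)&(W[...,0]<.8)&(abs(W[...,1]-.08)<.2)
    k,l,st,c=cv2.connectedComponentsWithStats(m.astype(np.uint8))
    i=1+np.argmax(st[1:,4]);q=W[l==i];r=cv2.minAreaRect(q[:,:2].astype(np.float32));print(n,len(q),r,q[:,2].mean(),q[:,2].max())
print("box top corners",[onz('top',u,.08) for u in((248,193),(349,209),(337,284),(233,268))])
for nm,u,z in(('tin',(209,226),.048),('weight',(372,291),.034),('brush',(206,284),.05)):print(nm,onz('top',u,z))
# keeper front edge: top crop (205,202)
print("keeperfront",onz('top',(240+205/5,255+200/5),.094))
E
```

```text
[0.4994 0.1626 0.0926] [0.4927 0.1228 0.0917] [0.4961 0.1427 0.0922] 0.040375871509741 -9.522623048514097
top 8773 ((0.6036947965621948, 0.12331951409578323), (0.19408321380615234, 0.23081713914871216), 80.35748291015625) 0.08159075977530712 0.098802394981183
scene 6194 ((0.6279971599578857, 0.11896441876888275), (0.19582797586917877, 0.18009990453720093), 80.273193359375) 0.08077703199196105 0.09685103174039732
box top corners [array([0.7273, 0.1959, 0.08  ]), array([0.6973, 0.01  , 0.08  ]), array([0.5604, 0.0326, 0.08  ]), array([0.5894, 0.2209, 0.08  ])]
tin [0.6702 0.2741 0.048 ]
weight [ 0.5474 -0.035   0.034 ]
brush [0.5607 0.2765 0.05  ]
keeperfront [0.541  0.1322 0.094 ]
```

Yaw is about -9.6° and the box origin is about (0.644,0.115). The bar is at about (0.496,0.143,0.092), which puts it 68 mm from the lever pivot. That is within the 74 mm limit, so the linkage agrees with the measurement. I'll move now, by way of a waypoint that stays in reach.

```bash
python3 -m handwheel '[0.68,-0.378,0,0.855,-1,0.68,-0.378,0,0.855,-1,0.68,-0.378,0,0.855,-1,0.68,-0.378,0,0.855,-1,0.68,-0.378,0,0.855,-1,0.68,-0.378,0,0.855,-1,0.68,-0.378,0,0.855,-1,0.68,-0.378,0,0.855,-1]'
cat >> h.py <<'E'
def st():
    s=bot.state();return s['t'],np.array(s['position']),np.array(s['tcp_rot']),s
def to(x,y,z,yaw=None):
    "shift fractions in tool axes to reach world point"
    t,p,R,s=st();d=R.T@(np.array([x,y,z])-p)/.5
    sp=None if yaw is None else -((np.radians(yaw)-np.arctan2(R[1,0],R[0,0])))/.5
    print('t',round(t,2),'p',np.round(p,4),'yaw',np.round(np.degrees(np.arctan2(R[1,0],R[0,0])),2),'F',np.round(s['ft_force'],1),'go',np.round(d,4),'spin',sp)
E
python3 -c "
from h import *
to(.496,.143,.2,-9.6)"
```

```text
t: 0.9
position: [0.4421, -0.3319, 0.2452]
tcp_rot: [[0.986, -0.166, -0.0], [-0.166, -0.986, 0.0], [-0.0, -0.0, -1.0]]
ft_force: [0.9, -1.0, 0.1]
gripper_width: 1.0
finger_force: 0.0
t 0.9 p [ 0.4421 -0.3319  0.2452] yaw -9.56 F [ 0.9 -1.   0.1] go [-0.0513 -0.9544  0.0906] spin 0.0014790065090219406
```

```bash
python3 -m handwheel '[-0.051,-0.954,0.09,0,-1,-0.051,-0.954,0.09,0,-1,-0.051,-0.954,0.09,0,-1,-0.051,-0.954,0.09,0,-1,-0.051,-0.954,0.09,0,-1,-0.051,-0.954,0.09,0,-1,-0.051,-0.954,0.09,0,-1,-0.051,-0.954,0.09,0,-1]' >/dev/null
python3 -m handwheel '[0,-0.16,0.01,0,-1,0,-0.16,0.01,0,-1,0,-0.16,0.01,0,-1]' 
python3 - <<'E'
from h import *
to(.496,.143,.15,-9.6)
c=calibration('wrist');print(c['mtx'],np.round(c['T_tool_cam'],3))
p,d=capture('wrist');cv2.imwrite('pics/w1.png',p)
E
```

```text
t: 2.0
position: [0.4994, 0.1436, 0.2022]
tcp_rot: [[0.987, -0.163, -0.0], [-0.163, -0.987, 0.0], [-0.001, -0.0, -1.0]]
ft_force: [-0.2, -1.1, 1.2]
gripper_width: 1.005
finger_force: 0.0
t 2.0 p [0.4994 0.1436 0.2022] yaw -9.39 F [-0.2 -1.1  1.2] go [-0.0064  0.0023  0.1044] spin 0.0073538270875211365
[[371.64829954   0.         321.0025004 ]
 [  0.         371.64829954 240.66525497]
 [  0.           0.           1.        ]] [[ 0.001 -0.96  -0.281  0.071]
 [ 1.     0.001 -0.001  0.   ]
 [ 0.002 -0.281  0.96  -0.128]
 [ 0.     0.     0.     1.   ]]
```

View pics/w1.png

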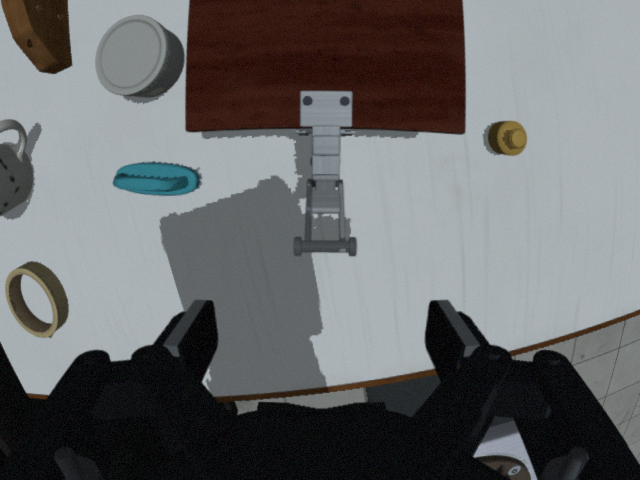

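The wrist view shows the bar from (297,246) to (353,246), level with the box front edge at row 131. The keeper's front lip is at about (326,178). The fingers are centred at about column 322.

```bash
cat >> h.py <<'E'
def wray(uv,p,R):
    c=calibration('wrist');K=c['mtx'];T=c['T_tool_cam'];v=np.array([uv[0]-K[0,2],uv[1]-K[1,2]])/K[0,0];r=np.hypot(*v)
    d=np.r_[v/max(r,1e-9)*np.sin(r),np.cos(r)];return p+R@T[:3,3],R@T[:3,:3]@d
def wz(uv,z,p,R):
    o,d=wray(uv,p,R);return o+d*(z-o[2])/d[2]
def tri2(o1,d1,o2,d2):
    A=[np.eye(3)-np.outer(d,d)/(d@d) for d in(d1,d2)];return np.linalg.solve(A[0]+A[1],A[0]@o1+A[1]@o2)
def tray(uv,n='top'):
    c=calibration(n);return -c['R'].T@c['t'],c['R'].T@np.linalg.solve(c['mtx'],[uv[0],uv[1],1])
E
python3 - <<'E'
from h import *
np.set_printoptions(precision=4,suppress=True)
t,p,R,s=st()
print('bar',wz((325,246),.092,p,R),'ends',wz((295,246),.092,p,R),wz((355,246),.092,p,R))
for n,u in(('top',(274.5,320.3)),('scene',(342.2,302.3))):print('tri w-',n,tri2(*wray((325,246),p,R),*tray(u,n)))
print('lip front',wz((326,179),.096,p,R),'front corners',wz((187,131),.08,p,R),wz((465,133),.08,p,R))
E
```

```text
bar [0.4966 0.1396 0.092 ] ends [0.4999 0.1595 0.092 ] [0.4933 0.1197 0.092 ]
tri w- top [0.4974 0.1412 0.0965]
tri w- scene [0.4967 0.1402 0.0908]
lip front [0.5413 0.1317 0.096 ] front corners [0.5903 0.2208 0.08  ] [0.558  0.0306 0.08  ]
```

```bash
python3 -c "
from h import *
to(.4968,.1402,.0925,-9.64)"
```

```text
t 2.05 p [0.4991 0.142  0.2022] yaw -9.43 F [-0.9 -0.6 -0.3] go [-0.0038  0.0042  0.2195] spin 0.007278432411274571
```

```bash
python3 -m handwheel '[-0.004,0.004,0.1,0.007,-1,-0.004,0.004,0.16,0.007,-1,-0.004,0.004,0.22,0.007,-1,-0.004,0.004,0.22,0.007,-1,-0.004,0.004,0.22,0.007,-1]' 
python3 - <<'E'
from h import *
to(.4968,.1402,.0925,-9.64)
p,d=capture('wrist');cv2.imwrite('pics/w2.png',p[150:480,80:560])
E
```

```text
t: 2.55
position: [0.4972, 0.138, 0.0932]
tcp_rot: [[0.985, -0.171, -0.001], [-0.171, -0.985, -0.0], [-0.001, 0.0, -1.0]]
ft_force: [0.4, -0.2, -0.7]
gripper_width: 1.001
finger_force: 0.0
t 2.55 p [0.4972 0.138  0.0932] yaw -9.87 F [ 0.4 -0.2 -0.7] go [-0.0016 -0.0041  0.0014] spin -0.007936741812068437
```

View pics/w2.png

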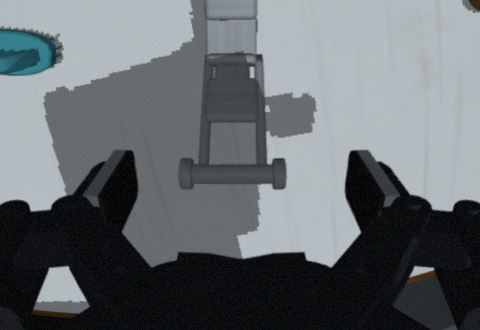

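The crop shows the bar centred at (232,173), about 3 mm left of the finger centre (241). Next I triangulate from the two wrist views.

```bash
python3 - <<'E'
from h import *
np.set_printoptions(precision=4,suppress=True)
t,p,R,s=st()
r=wray((312.5,323),p,R);print(wz((312.5,323),.0925,p,R))
p1=np.array([.4994,.1436,.2022]);c,q=np.cos(np.radians(9.39)),np.sin(np.radians(9.39));R1=np.array([[c,-q,0],[-q,-c,0],[0,0,-1]])
B=tri2(*wray((325,246),p1,R1),*r);print('tri',B);to(*B,-9.64)
E
```

```text
[0.498  0.1414 0.0925]
tri [0.4963 0.1416 0.0895]
t 2.6 p [0.4976 0.1383 0.0939] yaw -9.85 F [0.9 0.4 0.1] go [-0.0036 -0.006   0.0087] spin -0.007431123262443384
```

```bash
python3 -m handwheel '[-0.001,-0.006,0.003,-0.007,-1,-0.001,-0.006,0.003,-0.007,0.2,-0.001,-0.006,0.003,-0.007,1,-0.001,-0.006,0.003,-0.007,1,-0.001,-0.006,0.003,-0.007,1,-0.001,-0.006,0.003,-0.007,1,-0.001,-0.006,0.003,-0.007,1]' 30
python3 - <<'E'
from h import *
to(.4972,.1413,.091,-9.64)
p,d=capture('wrist');cv2.imwrite('pics/w3.png',p[150:480,80:560])
E
```

```text
t: 3.3
position: [0.4969, 0.1419, 0.0913]
tcp_rot: [[0.986, -0.167, -0.001], [-0.167, -0.986, -0.0], [-0.0, 0.0, -1.0]]
ft_force: [-2.8, -0.9, 4.6]
gripper_width: 0.483
finger_force: 32.8
t 3.3 p [0.4969 0.1419 0.0913] yaw -9.6 F [-2.8 -0.9  4.6] go [0.0009 0.001  0.0006] spin 0.001233331049254438
```

View pics/w3.png

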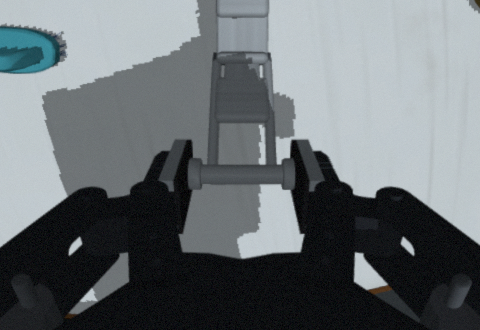

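The bar is gripped by both discs at (241,173), 41 mm apart and level. Next is the first part of the swing.

```bash
python3 -m handwheel '[0.005,0,-0.004,0,1,0.01,0,-0.008,0,1,0.019,0,-0.013,0,1,0.028,0,-0.018,0,1,0.038,0,-0.021,0,1,0.047,0,-0.024,0,1,0.047,0,-0.024,0,1]'
```

```text
t: 4.05
position: [0.5209, 0.1377, 0.1034]
tcp_rot: [[0.986, -0.167, 0.001], [-0.167, -0.986, -0.0], [0.001, 0.0, -1.0]]
ft_force: [-2.7, -2.0, -1.3]
gripper_width: 0.48
finger_force: 32.6
```

```bash
python3 - <<'E'
from h import *
to(.551,.130,.104,-9.64)
p,d=capture('wrist');q,d2=capture('scene')
a=p[150:480,80:560];b=cv2.resize(q[240:340,280:380],(320,330),interpolation=cv2.INTER_CUBIC);cv2.imwrite('pics/w4.png',np.hstack([a,b]))
E
```

```text
t 4.05 p [0.5209 0.1377 0.1034] yaw -9.62 F [-2.7 -2.  -1.3] go [ 0.0619  0.0052 -0.0012] spin 0.0007736302368894776
```

View pics/w4.png

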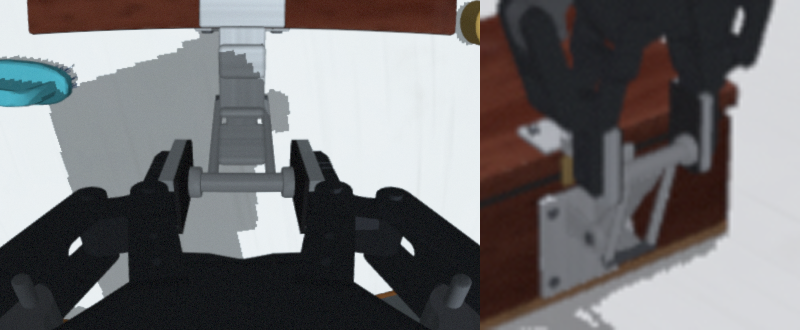

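The bar is still gripped, at (241,180) in the wrist crop, and the loop has swung up above the handle. The keeper arm spans rows 28–95 ahead of it. Next I compare bar and keeper within this one picture.

```bash
python3 - <<'E'
from h import *
np.set_printoptions(precision=4,suppress=True)
t,p,R,s=st();ex=np.array([.986,-.167,0])
f=lambda u,z:(ex@(wz(u,z,p,R)-p))
for z in(.1,.1035,.107):print('bar z',z,f((321,330),z))
for r in(28,45,78,95):print('keeper row',r,f((325,150+r),.0935))
print('lid edge',f((325,150+30),.081))
q=np.array([.4969,.1419,.0913]);
for z in(.088,.0913,.094):print('at grasp',z,(ex@(wz((321,323),z,q,R)-q)))
p_,d=capture('wrist');cv2.imwrite('pics/w5.png',cv2.resize(p_[170:350,270:370],(444,800)[:2],interpolation=cv2.INTER_CUBIC)[:600])
E
```

```text
bar z 0.1 -0.004395162516588226
bar z 0.1035 -0.0023673290476285544
bar z 0.107 -0.0003394955786688831
keeper row 28 0.055370297452973755
keeper row 45 0.048965921962503586
keeper row 78 0.03623160897322754
keeper row 95 0.029455536243575473
lid edge 0.05309486164711137
at grasp 0.088 -0.0011712660460761215
at grasp 0.0913 0.0006585560340838292
at grasp 0.094 0.002155683190578373
```

View pics/w5.png

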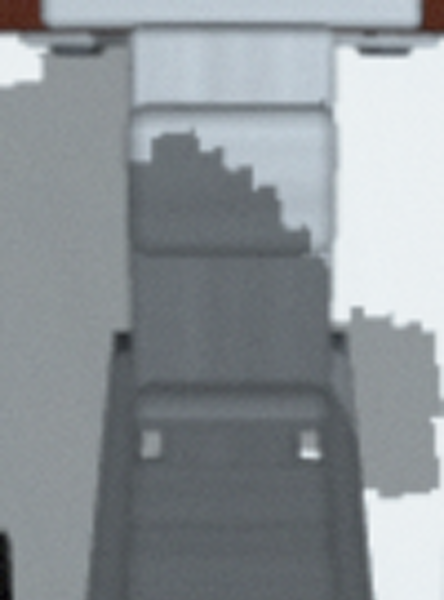

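The crop shows the keeper from above: rear step edge at crop row 255, trough over rows 255–385, lip over rows 385–422. In full-image rows these are 227, 257 and 265.

```bash
python3 - <<'E'
from h import *
t,p,R,s=st();ex=np.array([.986,-.167,0]);ey=np.array([.167,.986,0])
f=lambda u,z:(ex@(wz(u,z,p,R)-p)).round(4)
print(s['t'],p,'step',f((322,227.4),.0955),'lip rear',f((322,256.7),.0955),'lip front',f((322,265),.0955),'mid floor',f((322,242),.0915))
print('keeper y',ey@(wz((322,242),.0915,p,R)-p),'y of bar',ey@(wz((321,330),.1035,p,R)-p))
E
```

```text
4.2 [0.52046928 0.1378247  0.10322437] step 0.037 lip rear 0.0254 lip front 0.022 mid floor 0.0301
keeper y -0.0005323725369850476 y of bar -0.00018685957764664273
```

```bash
python3 -m handwheel '[0.008,0,-0.002,0,1,0.016,0,-0.003,0,1,0.023,0,-0.004,0,1,0.03,0,-0.004,0,1,0.038,0,-0.004,0,1,0.046,0,-0.003,0,1,0.054,0,-0.001,0,1,0.062,0,0.001,0,1]'
python3 - <<'E'
from h import *
to(.551,.130,.0955,-9.64)
p,d=capture('wrist');q,d2=capture('scene')
a=p[150:480,80:560];b=cv2.resize(q[240:320,290:370],(320,330),interpolation=cv2.INTER_CUBIC);cv2.imwrite('pics/w6.png',np.hstack([a,b]))
E
```

```text
t: 5.0
position: [0.5515, 0.1326, 0.103]
tcp_rot: [[0.986, -0.167, 0.001], [-0.167, -0.986, -0.0], [0.001, -0.0, -1.0]]
ft_force: [-2.9, -2.6, 4.1]
gripper_width: 0.481
finger_force: 30.2
t 5.0 p [0.5515 0.1326 0.103 ] yaw -9.61 F [-2.9 -2.6  4.1] go [-0.0002  0.0054  0.015 ] spin 0.0009872915271220695
```

View pics/w6.png

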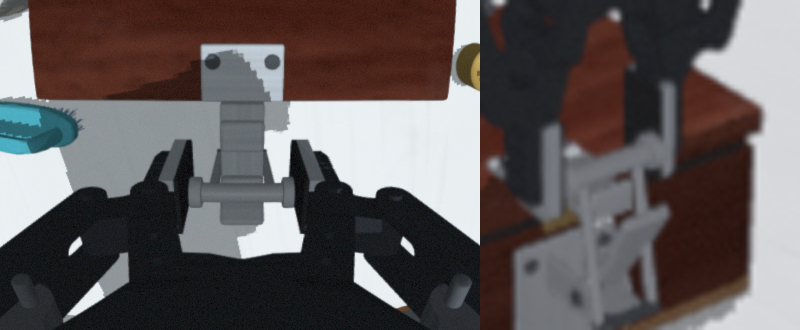

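The bar has reached the keeper and lies at crop row 191. The step edge shows at about row 150, and the handle end and lip show below the bar at rows 202–225. Next I compute the offset.

```bash
python3 - <<'E'
from h import *
t,p,R,s=st();ex=np.array([.986,-.167,0])
f=lambda u,z:(ex@(wz(u,z,p,R)-p)).round(4)
print(p,s['ft_force'])
for z in(.1,.103,.106):print('bar',z,f((321,341),z))
print('step edge',f((322,300),.0955),'lid front edge',f((250,249.5),.081))
W,d=capture('wrist');g=cv2.cvtColor(W,cv2.COLOR_BGR2GRAY)
print([int(v) for v in g[270:380,315:328].mean(1)])
T=calibration('wrist')
# depth of bar & keeper
print('depth',np.round(d[290:376:4,321],4))
c=T['T_tool_cam'];K=T['mtx']
for r in range(290,376,4):
    o,dd=wray((321,r),p,R);zc=(c[:3,:3].T@(R.T@dd))[2];X=o+dd/zc*d[r,321];print(r,(ex@(X-p)).round(4),X[2].round(4),end=' | ')
E
```

```text
[0.55162666 0.13261208 0.10280707] [-2.36738343 -2.59809401  3.64618526]
bar 0.1 -0.0094
bar 0.103 -0.0075
bar 0.106 -0.0057
step edge 0.0072 lid front edge 0.0237
[100, 86, 84, 89, 98, 103, 107, 109, 109, 110, 108, 107, 106, 106, 108, 107, 108, 108, 106, 106, 105, 104, 104, 102, 104, 105, 107, 108, 109, 108, 106, 98, 96, 105, 106, 105, 105, 106, 105, 106, 107, 106, 106, 106, 106, 107, 105, 106, 106, 105, 105, 105, 106, 106, 106, 103, 86, 80, 83, 89, 98, 104, 101, 85, 80, 83, 87, 93, 95, 98, 101, 104, 108, 112, 116, 115, 110, 108, 105, 104, 100, 96, 91, 94, 97, 97, 96, 96, 97, 99, 100, 101, 101, 100, 101, 100, 100, 101, 99, 98, 100, 104, 106, 107, 104, 105, 128, 144, 145, 145]
depth [0.1479 0.1486 0.1475 0.1493 0.1539 0.1546 0.1554 0.1543 0.1559 0.1563
 0.1516 0.144  0.142  0.1415 0.1412 0.1416 0.1655 0.1638 0.1623 0.1609
 0.1602 0.1595]
290 0.0109 0.094 | 294 0.009 0.0938 | 298 0.0079 0.0952 | 302 0.0056 0.094 | 306 0.0019 0.0903 | 310 -0.0001 0.0901 | 314 -0.0021 0.0899 | 318 -0.0032 0.0914 | 322 -0.0057 0.0905 | 326 -0.0076 0.0906 | 330 -0.0069 0.0953 | 334 -0.0045 0.1026 | 338 -0.0051 0.1047 | 342 -0.0063 0.1057 | 346 -0.0077 0.1064 | 350 -0.0096 0.1065 | 354 -0.0251 0.0861 | 358 -0.026 0.0882 | 362 -0.0269 0.09 | 366 -0.028 0.0918 | 370 -0.0294 0.0929 | 374 -0.0309 0.094 |
```

Depth puts the bar centre about 7.5 mm behind the TCP at z 0.1025, which is over the lip, so it slipped in the grip. The seat is at about TCP +0.0005 and z 0.0945. The loop stays where it is left, so I'll regrip centred and harder.

```bash
python3 -m handwheel '[0,0,0,0,-0.3,0,0,0,0,-0.3,-0.015,0,0,0,-0.3,-0.015,0,0,0,-0.3,-0.015,0,0,0,1,-0.015,0,0,0,1,-0.015,0,0,0,1,-0.015,0,0,0,1]' 80
cat >> h.py <<'E'
def prof(r0=270,r1=380,col=321,step=4,show=True):
    t,p,R,s=st();W,d=capture('wrist');ex=np.array([.986,-.167,0]);T=calibration('wrist')['T_tool_cam']
    print('t',t,'p',p.round(4),'F',np.round(s['ft_force'],1),'w',s['gripper_width'])
    for r in range(r0,r1,step):
        o,dd=wray((col,r),p,R);X=o+dd/(T[:3,:3].T@(R.T@dd))[2]*d[r,col];print(r,(1e3*(ex@(X-p))).round(1),(1e3*X[2]).round(1),end=' | ')
    print();return W
E
python3 -c "
from h import *
prof()"
```

```text
t: 5.95
position: [0.5436, 0.134, 0.1029]
tcp_rot: [[0.986, -0.167, 0.0], [-0.167, -0.986, -0.0], [0.0, 0.0, -1.0]]
ft_force: [-0.7, -1.7, 4.4]
gripper_width: 0.463
finger_force: 80.1
t 5.95 p [0.5436 0.134  0.1029] F [-0.7 -1.7  4.4] w 0.46254768337229435
270 19.5 94.2 | 274 18.1 94.9 | 278 16.3 94.5 | 282 14.4 94.1 | 286 11.1 90.4 | 290 9.3 90.5 | 294 7.0 89.5 | 298 5.8 90.8 | 302 3.6 90.0 | 306 1.7 90.0 | 310 0.4 91.1 | 314 0.2 94.5 | 318 3.4 103.9 | 322 2.2 104.9 | 326 1.2 106.2 | 330 -0.8 105.9 | 334 -2.9 105.4 | 338 -16.3 86.3 | 342 -17.8 87.4 | 346 -18.5 89.6 | 350 -19.9 90.7 | 354 -21.6 91.5 | 358 -22.7 93.0 | 362 -91.9 -2.6 | 366 -94.7 -1.2 | 370 -98.7 -1.4 | 374 -102.4 -1.2 | 378 71.4 230.4 |
```

```bash
python3 -m handwheel '[0.004,0,0,0,1,0.008,0,0,0,1,0.012,0,0,0,1,0.014,0,0,0,1,0.014,0,0,0,1]'
python3 -c "
from h import *
prof(280,370)"
```

```text
t: 6.5
position: [0.5488, 0.133, 0.1018]
tcp_rot: [[0.986, -0.167, -0.005], [-0.167, -0.986, -0.0], [-0.005, 0.001, -1.0]]
ft_force: [-5.3, 0.4, -2.2]
gripper_width: 0.461
finger_force: 80.7
t 6.5 p [0.5488 0.133  0.1018] F [-5.3  0.4 -2.2] w 0.4614593354182761
280 15.6 93.8 | 284 14.2 94.6 | 288 12.7 95.1 | 292 10.6 94.4 | 296 8.9 94.4 | 300 5.7 91.4 | 304 3.1 89.9 | 308 1.3 90.1 | 312 0.1 91.3 | 316 3.4 101.1 | 320 3.1 103.8 | 324 1.7 104.5 | 328 0.4 105.2 | 332 -1.7 104.6 | 336 -18.1 80.8 | 340 -18.4 83.7 | 344 -20.5 83.8 | 348 -22.0 85.0 | 352 -23.1 86.7 | 356 -24.5 88.0 | 360 -25.5 89.7 | 364 -25.8 92.5 | 368 -27.2 93.6 |
```

```bash
python3 -m handwheel '[0,0,0.003,0,1,0,0,0.006,0,1,0,0,0.009,0,1,0,0,0.012,0,1,0,0,0.014,0,1,0,0,0.014,0,1]'
python3 -c "
from h import *
prof(280,370)"
```

```text
t: 7.15
position: [0.5496, 0.1329, 0.0953]
tcp_rot: [[0.986, -0.167, -0.002], [-0.167, -0.986, -0.0], [-0.002, 0.001, -1.0]]
ft_force: [-5.3, -0.0, 0.5]
gripper_width: 0.47
finger_force: 81.0
t 7.15 p [0.5496 0.1329 0.0953] F [-5.3 -0.   0.5] w 0.4700388824430021
280 18.3 93.8 | 284 16.7 93.9 | 288 15.3 94.5 | 292 13.2 93.6 | 296 11.6 93.7 | 300 10.1 94.2 | 304 8.2 93.8 | 308 4.7 90.2 | 312 2.9 90.2 | 316 3.3 94.3 | 320 3.2 97.5 | 324 2.1 98.6 | 328 -0.1 98.0 | 332 -1.5 98.6 | 336 -5.7 94.7 | 340 -7.4 94.9 | 344 -27.0 67.2 | 348 -29.2 67.4 | 352 -29.9 70.0 | 356 -32.8 69.2 | 360 -34.4 70.3 | 364 -35.7 72.0 | 368 -37.4 73.0 |
```

The bar top is at 98.5 mm, so its centre is at 94.5 mm, in the trough about 0.5 mm from the seat. The lever is at about 1.05 rad. I'll hold briefly and release.

```bash
python3 -m handwheel '[0,0,0,0,1,0,0,0,0,1,0,0,0,0,-0.3,0,0,0,0,-0.3,0,0,0,0,-1,0,0,0,0,-1,0,0,-0.04,0,-1,0,0,-0.16,0,-1]' 
python3 -c "
from h import *
W=prof(240,380,step=6)
p,d=capture('scene')
cv2.imwrite('pics/w7.png',np.hstack([W[150:480,120:520],cv2.resize(p[240:340,280:380],(330,330),interpolation=cv2.INTER_CUBIC)]))"
```

```text
t: 8.0
position: [0.549, 0.1326, 0.1635]
tcp_rot: [[0.986, -0.167, -0.007], [-0.167, -0.986, -0.001], [-0.006, 0.002, -1.0]]
ft_force: [0.7, 1.8, 1.2]
gripper_width: 0.999
finger_force: 0.0
t 8.0 p [0.549  0.1326 0.1635] F [0.7 1.8 1.2] w 0.9992397752025188
240 13.8 94.6 | 246 10.4 94.8 | 252 5.1 89.4 | 258 3.4 95.0 | 264 1.1 98.2 | 270 -2.4 98.3 | 276 -7.7 94.1 | 282 -24.1 64.3 | 288 -26.9 68.0 | 294 -30.8 68.9 | 300 -33.9 71.6 | 306 -37.7 72.7 | 312 -40.9 75.1 | 318 -44.3 77.1 | 324 -93.4 -1.5 | 330 -98.7 0.1 | 336 -107.0 -3.0 | 342 -112.7 -1.6 | 348 -119.2 -1.4 | 354 -125.3 -0.3 | 360 -132.8 -1.2 | 366 -140.5 -2.0 | 372 -148.2 -2.5 | 378 -154.8 -1.3 |
```

View pics/w7.png

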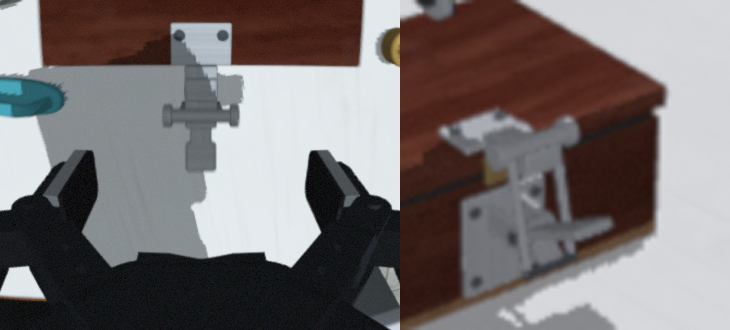

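The bar lies hooked in the trough, at crop (201,114). The handle sticks out with its end at z about 77 mm, which puts the lever at about 1.03 rad. I'll go back 51 mm, shut the fingers and descend to just above the handle.

```bash
python3 -m handwheel '[-0.05,0,0,0,0,-0.102,0,0,0,1,-0.102,0,0,0,1,-0.102,0,0,0,1,-0.102,0,0.06,0,1,-0.102,0,0.12,0,1,-0.102,0,0.12,0,1,-0.102,0,0.12,0,1]' 40
python3 -c "
from h import *
to(.549-.051*.986,.1326+.051*.167,.0925,-9.64)
W=prof(120,250,step=8)
cv2.imwrite('pics/w8.png',W[80:480,80:560])"
```

```text
t: 8.9
position: [0.5008, 0.1413, 0.1059]
tcp_rot: [[0.986, -0.167, -0.001], [-0.167, -0.986, -0.0], [-0.0, 0.0, -1.0]]
ft_force: [-0.0, -0.4, 0.3]
gripper_width: 0.004
finger_force: 0.0
t 8.9 p [0.5008 0.1413 0.1059] yaw -9.62 F [-0.  -0.4  0.3] go [-0.004   0.0009  0.0267] spin 0.0005495164784693474
t 8.9 p [0.5008 0.1413 0.1059] F [-0.  -0.4  0.3] w 0.004398313643906983
120 77.3 84.6 | 128 74.0 89.6 | 136 70.9 89.3 | 144 67.9 93.6 | 152 65.0 94.6 | 160 61.9 93.8 | 168 59.0 94.8 | 176 55.3 88.9 | 184 52.3 90.3 | 192 50.5 98.7 | 200 47.5 98.5 | 208 43.5 93.6 | 216 33.3 62.1 | 224 29.5 62.3 | 232 26.3 65.1 | 240 22.8 66.3 | 248 19.6 68.8 |
```

View pics/w8.png

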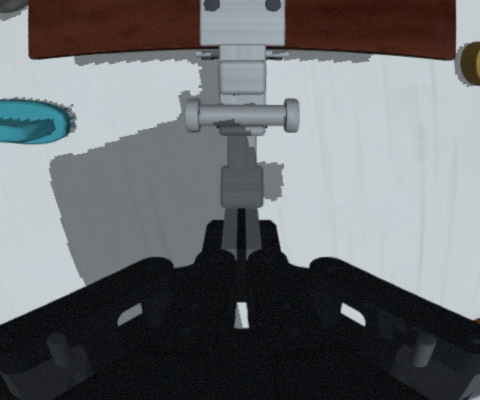

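```bash
python3 -m handwheel '[0,0,0.005,0,1,0,0,0.01,0,1,0,0,0.015,0,1,0,0,0.02,0,1,0,0,0.025,0,1,0,0,0.03,0,1,0,0,0.035,0,1,0,0,0.04,0,1]'
python3 -m handwheel '[0,0,0.004,0,1,0,0,0.008,0,1,0,0,0.012,0,1,0,0,0.016,0,1]'
```

```text
t: 9.75
position: [0.4997, 0.1414, 0.0856]
tcp_rot: [[0.986, -0.167, -0.001], [-0.167, -0.986, -0.0], [-0.001, 0.0, -1.0]]
ft_force: [-4.0, 0.1, 4.2]
gripper_width: -0.0
finger_force: 2.7
t: 10.15
position: [0.4996, 0.1414, 0.0776]
tcp_rot: [[0.986, -0.167, -0.001], [-0.167, -0.986, -0.0], [-0.001, 0.0, -1.0]]
ft_force: [-3.8, 1.0, 6.5]
gripper_width: -0.001
finger_force: 2.9
```

```bash
python3 -m handwheel '[0,0,0.004,0,1,0,0,0.008,0,1,0,0,0.012,0,1,0,0,0.016,0,1,0,0,0.02,0,1,0,0,0.024,0,1]'
python3 -m handwheel '[0,0,0.003,0,1,0,0,0.006,0,1,0,0,0.009,0,1,0,0,0.012,0,1]'
```

```text
t: 10.75
position: [0.4996, 0.1414, 0.0656]
tcp_rot: [[0.986, -0.167, -0.001], [-0.167, -0.986, -0.0], [-0.001, 0.0, -1.0]]
ft_force: [-4.0, 1.1, 6.2]
gripper_width: 0.001
finger_force: 3.2
t: 11.15
position: [0.4998, 0.1414, 0.0597]
tcp_rot: [[0.986, -0.167, -0.001], [-0.167, -0.986, -0.0], [-0.0, 0.0, -1.0]]
ft_force: [-3.3, 0.1, 4.4]
gripper_width: -0.002
finger_force: 2.7
```

```bash
python3 -c "
from h import *
prof(130,290,step=8)"
```

```text
t 11.15 p [0.4998 0.1414 0.0597] F [-3.3  0.1  4.4] w -0.0016163014990594126
130 72.7 86.4 | 138 70.6 86.6 | 146 68.5 90.0 | 154 66.4 90.1 | 162 64.3 90.2 | 170 62.3 91.5 | 178 60.3 91.6 | 186 58.0 90.4 | 194 55.3 86.8 | 202 53.1 86.8 | 210 51.8 91.5 | 218 49.9 92.7 | 226 48.0 93.8 | 234 45.6 92.7 | 242 42.9 90.9 | 250 26.8 48.0 | 258 23.0 46.6 | 266 19.5 46.4 | 274 15.6 45.3 | 282 11.8 44.8 |
```

```bash
python3 -m handwheel '[0,0,0.003,0,1,0,0,0.006,0,1,0,0,0.009,0,1,0,0,0.012,0,1,0,0,0.014,0,1,0,0,0.016,0,1]'
python3 -m handwheel '[0,0,0.002,0,1,0,0,0.004,0,1,0,0,0.006,0,1]'
python3 -c "
from h import *
prof(250,290,step=6)"
```

```text
t: 11.8
position: [0.5007, 0.1414, 0.0518]
tcp_rot: [[0.986, -0.167, 0.001], [-0.167, -0.986, 0.0], [0.001, -0.0, -1.0]]
ft_force: [1.1, -1.2, 4.8]
gripper_width: 0.003
finger_force: 2.0
t: 12.1
position: [0.5001, 0.1414, 0.0487]
tcp_rot: [[0.986, -0.167, 0.0], [-0.167, -0.986, -0.0], [0.0, 0.0, -1.0]]
ft_force: [0.6, 0.7, 3.7]
gripper_width: 0.001
finger_force: 1.7
t 12.1 p [0.5001 0.1414 0.0487] F [0.6 0.7 3.7] w 0.0009031037810869044
250 43.8 90.0 | 256 42.0 89.3 | 262 22.9 40.2 | 268 20.2 39.5 | 274 17.1 38.0 | 280 13.7 36.1 | 286 10.3 34.3 |
```

```bash
python3 -m handwheel '[0,0,0.001,0,1,0,0,0.002,0,1,0,0,0.003,0,1,0,0,0.004,0,1]' | grep -E 'pos|ft'
python3 -m handwheel '[0,0,0.001,0,1,0,0,0.002,0,1]' | grep -E 'pos|ft'
```

```text
position: [0.5, 0.1413, 0.0466]
ft_force: [0.7, -0.1, 3.5]
position: [0.5, 0.1413, 0.0457]
ft_force: [1.0, -0.9, 3.2]
```

```bash
for i in 1 2 3; do python3 -m handwheel '[0,0,0.0005,0,1,0,0,0.001,0,1]' | grep -E 'pos|ft';done
python3 -c "
from h import *
prof(250,290,step=6)"
```

```text
position: [0.5, 0.1413, 0.0452]
ft_force: [0.3, 0.8, 2.6]
position: [0.5, 0.1414, 0.0447]
ft_force: [-0.3, -0.2, 2.6]
position: [0.5, 0.1414, 0.0442]
ft_force: [0.0, -0.8, 3.1]
t 13.35 p [0.5    0.1414 0.0442] F [ 0.  -0.8  3.1] w 0.0025814521737129504
250 45.7 91.3 | 256 43.2 88.1 | 262 42.0 89.2 | 268 20.1 34.8 | 274 17.3 34.2 | 280 13.7 31.7 | 286 10.4 30.3 |
```

```bash
python3 -m handwheel '[0,0,0.0005,0,1,0,0,0.001,0,1]' | grep -E 'ft'; python3 -m handwheel '[0,0,0.0005,0,1,0,0,0.001,0,1]' | grep -E 'pos|ft'
```

```text
ft_force: [1.1, -0.9, 3.2]
position: [0.5, 0.1414, 0.0432]
ft_force: [-0.4, 0.2, 1.8]
```

```bash
python3 -m handwheel '[0,0,0.0005,0,1,0,0,0.001,0,1]' | grep -E 'ft'; python3 -m handwheel '[0,0,0.0005,0,1,0,0,0.001,0,1]' | grep -E 'pos|ft'
```

```text
ft_force: [-0.3, -1.0, 2.1]
position: [0.5001, 0.1414, 0.0423]
ft_force: [0.1, -1.0, 4.8]
```

```bash
python3 -m handwheel '[0,0,0.0005,0,1,0,0,0.0005,0,1]' | grep -E 'pos|ft'
```

```text
position: [0.5002, 0.1414, 0.0422]
ft_force: [-1.1, -1.0, 5.5]
```

```bash
python3 -m handwheel '[0,0,0.0005,0,1,0,0,0.0005,0,1]' | grep -E 'pos|ft';python3 -m handwheel '[0,0,0.0005,0,1,0,0,0.0005,0,1]' | grep -E 'pos|ft'
python3 -c "
from h import *
prof(250,290,step=6)"
```

```text
position: [0.5002, 0.1414, 0.0421]
ft_force: [-0.9, -0.5, 8.3]
position: [0.5002, 0.1414, 0.042]
ft_force: [-1.4, -0.5, 9.8]
t 14.8 p [0.5002 0.1414 0.042 ] F [-1.4 -0.5  9.8] w 0.0013604658974023674
250 46.2 91.1 | 256 44.7 90.5 | 262 42.8 89.4 | 268 41.3 89.2 | 274 17.7 32.9 | 280 14.4 31.0 | 286 10.6 28.5 |
```

The position has stalled while the force climbs to 9.8 N, and the handle slope is about 30°, so the lever is on its stop. I'll lift off and check.

```bash
python3 -m handwheel '[0,0,-0.004,0,1,0,0,-0.02,0,1,-0.02,0,-0.08,0,1,-0.04,0,-0.16,0,1,-0.04,0,-0.24,0,1,-0.04,0,-0.24,0,1,-0.04,0,-0.24,0,1]' | grep -E 'pos|ft'
python3 -c "
from h import *
W=prof(120,290,step=6)
p,d=capture('scene')
cv2.imwrite('pics/w9.png',np.hstack([W[60:390,120:520],cv2.resize(p[240:340,280:380],(330,330),interpolation=cv2.INTER_CUBIC)]))"
```

```text
position: [0.4804, 0.1448, 0.1623]
ft_force: [-0.1, -0.8, 0.3]
t 15.55 p [0.4804 0.1448 0.1623] F [-0.1 -0.8  0.3] w -0.0018598077974296343
120 79.4 90.7 | 126 76.4 84.8 | 132 73.0 86.9 | 138 69.8 92.2 | 144 66.6 92.8 | 150 63.3 90.0 | 156 57.6 44.7 | 162 53.4 42.3 | 168 49.2 40.5 | 174 44.9 37.6 | 180 40.3 34.1 | 186 35.7 31.2 | 192 31.0 28.5 | 198 26.4 26.8 | 204 16.9 -0.5 | 210 11.8 -1.8 | 216 7.1 -0.6 | 222 2.0 -1.4 | 228 -3.2 -2.1 | 234 -8.2 -2.0 | 240 -13.4 -2.5 | 246 -18.3 -1.5 | 252 -23.7 -2.4 | 258 -29.1 -2.9 | 264 -34.1 -1.9 | 270 -39.4 -1.7 | 276 -45.4 -3.2 | 282 -50.4 -2.0 | 288 10.6 150.8 |
```

View pics/w9.png

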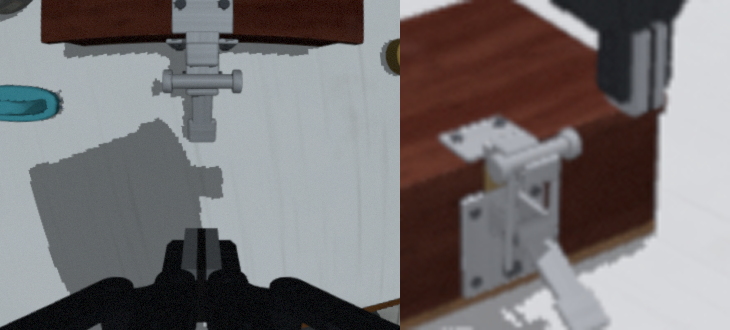

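The handle points down at 29.9°, the bar is hooked, the lid gap is closed and the gripper is clear. I'll hand it in.

```bash
python3 -c "
from bench import bot
print(bot.close_job())"
```

```text
the job is handed in; nothing more can be done
None
```

The job is handed in: the crossbar is hooked in the keeper, the lever is home on its stop (about 10 N peak reading), the lid gap looks closed, and the gripper is clear, though the hand-in returned no verdict.

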